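Hold the sprung splinter guard just short of its balance point

ROBOT

A 6-joint arm with a two-finger parallel gripper is mounted at the origin on the work surface. World frame = base frame: x ahead of the robot, y to its left, z up, the work surface at z = 0. Lengths are in m, angles in rad, forces in N, time in s.
With the tool pointing down it reaches from about 0.25 to 0.775 m from the base axis. Payload 4 kg.
Tool frame: the origin (TCP) lies between the finger pads; the fingertips stand 19 mm ahead of it and the grasp point (between the pads) is the TCP (manip.tip_extent is the distance from the TCP to the fingertips, in m); z points along the fingers, y is the line along which they close (so a half turn about z gives the same grasp; the last joint's range is limited). The gripper opens to 94 mm and grips with 3 to 60 N. Pads are 16 mm wide; open, the fingers measure 119 mm over their backs; the gripper's body (75 mm by 177 mm) begins 78 mm behind the grasp point.
Start: joints at [-1.354, 0.087, 1.371, -0, 1.684, -0.103], TCP at [0.173, -0.522, 0.225] pointing down, gripper open.
Joint ranges: [-3.1, 3.1], [-0.76, 2.03], [0.27, 2.55], [-1.08, 4.22], [0.17, 2.65], [-2.57, 2.57]. Speed limits (rad/s): [2.79, 2.79, 3.14, 3.14, 3.14, 3.14].

INTERFACE

Orientations are given as a unit quaternion [x, y, z, w].
In Python, from cell import manip gives the robot as it stands. Calls block until the motion is done:
- manip.move_ptp(position, orientation): joint-space move of the TCP to a pose.
- manip.line_to(position, rotation=None, feed=0.15, guard=None): straight line of the TCP; rotation=None keeps the orientation; feed is the mean speed in m/s. With guard (N) it stops when the force on the tool has changed by that much, and returns True; else False.
- manip.move_j(angles): joint-space move.
- manip.open() and manip.clamp(effort=None): open the fingers fully, or close them until they stop; effort is the grip in N (None keeps the last).
- manip.pause(seconds).
- manip.solve_ik(position, orientation): joint angles nearest the present ones, or None.
- manip.camera(name): name is "scene" or "top" or "wrist"; returns a dict with "image" (420x560x3 uint8, red, green, blue), "intrinsics" (3x3 intrinsics, pixels), "cam_to_world" (4x4, takes a point from camera to world coordinates); the wrist camera has in their place "hand_eye" (4x4, takes a point from camera to tool coordinates, whose origin is the TCP and whose axes are the flange's). Camera axes: x right, y down, z forward; pixel columns grow to the right and rows downward; lengths in m; the calibration is good to about 2 mm. A picture is of the moment at which its call begins: read the wrist's pose just before it. There is no depth.
A pose or a line that the arm cannot do raises manip.PlanningError and nothing moves.
- manip.hand_in(): hands the job in; it is judged then, once.
Readings, each from a call of its own:
- manip.get_t(): time.
- manip.get_joint_positions(): joint angles.
- manip.get_dq(): joint speeds.
- manip.get_effort(): joint torques, N m.
- manip.get_tool_pos(): TCP position.
- manip.get_tcp_rot(): TCP orientation.
- manip.get_ft_force(): force on the tool from outside, world axes, zero at the start.
- manip.get_torque(): the same for the moment, N m.
- manip.get_width(): finger opening in m.
- manip.get_grasp_force(): force on a finger pad.
Only numpy, scipy, OpenCV 4.12 (cv2) and the standard library are available. Lean on these libraries where they do the work, as an engineer would, in place of code of your own. Each camera call takes 0.05 s, during which the arm holds its last target. There are 200 camera calls.

TASK

Open the lid of the red glass-offcut case until it rests back on its stop. Then take the sprung splinter guard inside by its blue knob, raise it clearly past its balance point, bring it back and hold it still just below that point (a few degrees), so that it would drop shut by itself if let go. Finish while still holding it there, with the lid left open and the spool, flux bottle and jar beside the case left where they stand.

Things in the scene. Friction and masses are not known exactly. Their poses are not given: they have to be found in the camera images.
- case: Red steel case fixed to the bench, open box 180 (x) x 240 (y) x 85 mm high, walls 4 mm; origin at the centre of its underside. Its own x axis runs from its front (the side nearer the robot, where the knobs are) to its back (hinges), y along the hinges, z up. It stands in varying places and turned by up to 0.3 rad.
- lid (a joint): Outer lid of the case, red with a grey panel, 180 x 240 x 8 mm, about 0.45 kg, hinged along the back rim. Radians: 0 shut, grows as it opens upward, 1.75 on its stop, leaning slightly back. Free hinge: falls shut below about 1.57, falls back onto the stop above that.
- lid_knob (a point): Centre of the lid's black knob, a 24 mm long, 20 mm thick cylinder whose axis lies along the case's y axis. It stands out 30 mm beyond the lid's front edge, on a stem 12 mm wide (y) and 8 mm thick, in the plane of the lid and 210 mm from the hinge axis. Gripped on its two flat ends (fingers closing along the case's y) it lets the lid turn between the fingers while the gripper keeps pointing down.
- lid_hinge (a point): Point on the lid's hinge axis, midway along it: 90 mm behind the case centre and 89 mm above the bench. The axis runs along the case's y.
- guard (a joint): Sprung splinter guard under the lid: aluminium-coloured plate 95 x 200 x 6 mm with a yellow front edge, 0.85 kg, hinged along its back edge and covering the rear of the case. Radians: 0 shut (level), grows as it is raised, upper stop at 1.5. Balance point at 1.05 (60 degrees up): below it the weight wins and the guard falls shut, above it the springs win and it swings up to the stop. Little friction; moving it takes about 1 N at the knob.
- guard_knob (a point): Centre of the guard's blue knob, a 24 mm long, 20 mm thick cylinder along the case's y axis, standing 30 mm out from the guard's yellow front edge on a stem 12 mm wide, in the plane of the guard and 125 mm from its hinge axis. When shut it lies 68 mm above the bench in the open front well of the case (31 mm behind the inside of the front wall, 17 mm below the rim; the well's floor is 4 mm above the bench). Can be reached only with the lid open; gripped like the lid's knob.
- guard_hinge (a point): Point on the guard's hinge axis, midway along it: 70 mm behind the case centre and 68 mm above the bench. The axis runs along the case's y.
- spool_mid (a point): Bystander: spool of solder, 52 mm across, 46 mm high, loose on the bench beside the case; its centre, half-way up.
- flux_mid (a point): Bystander: white flux bottle with red cap, 48 mm across, 110 mm high, loose; its centre, half-way up.
- jar_mid (a point): Bystander: amber jar with black cap, 52 mm across, 60 mm high, loose; its centre, half-way up.

How it is judged:
On the way, in this order (a step that is already met when the one before it is completed fails the run):
1. the lid is open and resting on its stop, the guard still down (value of joint lid above 1.68 rad and value of joint guard below 0.3 rad), for 0.2 s.
2. the guard is raised past its balance point (above 1.12 rad), the lid still open (value of joint guard above 1.12 rad and value of joint lid above 1.6 rad), for 0.2 s.
At the end, for the whole second after the job is handed in: The robot is still holding the guard, at rest (under 0.06 rad/s), between 0.80 and 1.02 rad, i.e. about 2 to 14 degrees below its balance point at 1.05; the lid rests on its stop (above 1.68 rad); spool, bottle and jar are within 20 mm of where they stood, so nothing but the robot carries the guard (value of joint guard between 0.8 and 1.02 rad and velocity of joint guard between -0.06 and 0.06 rad/s and value of joint lid above 1.68 rad and contact force between any of the fingers, the arm and case above 0.05 N and distance of each of spool_mid, flux_mid, jar_mid from where it was at the start of the episode below 0.02 m); the arm keeps its last pose, push and grip.
It fails at once if the solder spool is moved more than 30 mm or tipped (distance of spool_mid from where it was at the start of the episode above 0.03 m or angle between spool_mid's own z axis and vertical above 0.4 rad).
It fails at once if the flux bottle is moved more than 30 mm or tipped (distance of flux_mid from where it was at the start of the episode above 0.03 m or angle between flux_mid's own z axis and vertical above 0.4 rad).
It fails at once if the jar is moved more than 30 mm or tipped (distance of jar_mid from where it was at the start of the episode above 0.03 m or angle between jar_mid's own z axis and vertical above 0.4 rad).
It also fails if it takes over 64 s, if anything falls off the work surface, if the arm or the gripper's body presses on something with over 40 N, if the wrist force passes 120 N, or if a joint passes its speed limit or range.

## Working session

There is one attempt and no reset: what is moved stays moved. The work goes in short steps, each a Python script; the robot and the scene stay as the last script left them, time stands still between calls to the robot, and variables do not carry over. Pictures are saved under pics/ and viewed, at most 10 in all, crops included, and the job is handed in when it is done.

```bash
mkdir -p pics; ls; python3 - <<'E'
from cell import manip
import cv2,numpy as np
for n in ("scene","top"):
    c=manip.camera(n); cv2.imwrite(f"pics/{n}0.png",c["image"][:,:,::-1]); np.savez(n+"0.npz",**c)
print(manip.get_t(),manip.get_tcp_rot())
E
```

```text
pics
0.1 [ 9.87242542e-01  1.59220321e-01 -9.32504767e-05 -1.02211737e-03]
```

View pics/top0.png

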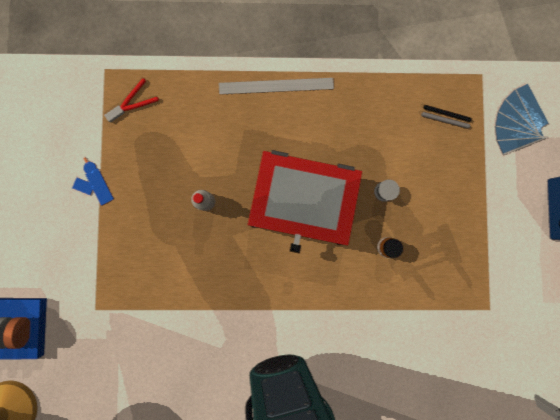

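View pics/scene0.png

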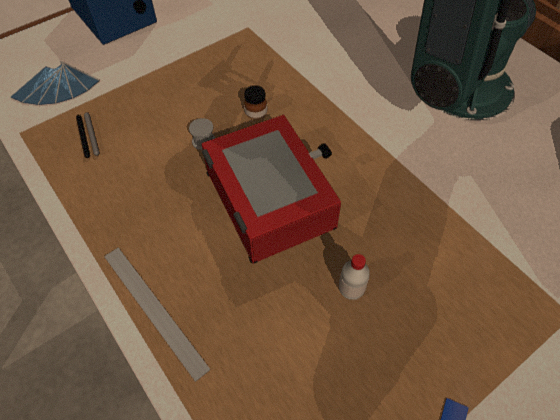

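The lid's corners in the top view are at about (263,152), (362,170), (347,244) and (249,227), with the hinges on the far side. The black knob is at (296,247), the flux bottle at (201,199), the spool at (388,190) and the jar at (393,247).

```bash
cat > helpers.py <<'E'
import numpy as np, cv2
from scipy.spatial.transform import Rotation as R
from scipy.optimize import least_squares
def project(P,c):
    T=np.linalg.inv(c["cam_to_world"]); p=(T[:3,:3]@np.atleast_2d(P).T).T+T[:3,3]; q=(c["intrinsics"]@p.T).T
    return q[:,:2]/q[:,2:]
def case_pts(pose,local):
    x,y,a=pose; l=np.atleast_2d(np.array(local,float)); 
    return (R.from_euler('z',a).as_matrix()@l.T).T+[x,y,0]
E
python3 - <<'E'
from helpers import *
from cell import manip
t=dict(np.load("top0.npz")); s=dict(np.load("scene0.npz"))
def red(im):
    h=cv2.cvtColor(im,cv2.COLOR_RGB2HSV); m=((h[...,0]<6)|(h[...,0]>174))&(h[...,1]>180)&(h[...,2]>50)
    n,l,st,_=cv2.connectedComponentsWithStats(m.astype(np.uint8)); k=1+st[1:,4].argmax()
    return (l==k).astype(np.uint8)
def dark(im,c,r=14):
    u,v=c; w=im[v-r:v+r,u-r:u+r].max(2); m=(w<35).astype(np.uint8); 
    n,l,st,ce=cv2.connectedComponentsWithStats(m); k=1+st[1:,4].argmax(); return ce[k]+[u-r,v-r],st[k]
q=cv2.approxPolyN(cv2.convexHull(cv2.findContours(red(t["image"]),0,2)[0][0]),4).reshape(-1,2)
print("quad",q); 
kt,a=dark(t["image"],(296,247)); ks,b=dark(s["image"],(325,152)); print(kt,a,ks,b)
L=np.array([[.09,.12,.093],[.09,-.12,.093],[-.09,-.12,.093],[-.09,.12,.093]])
man=np.array([[263,152],[362,170],[347,244],[249,227]],float)
def f(p): return np.r_[(project(case_pts(p,L),t)-man).ravel(),(project(case_pts(p,[-.12,0,.093]),t)-kt).ravel()*2,(project(case_pts(p,[-.12,0,.089]),s)-ks).ravel()]
r=least_squares(f,[.5,0,-.2],loss='soft_l1'); print(r.x,f(r.x).round(1))
np.save("pose.npy",r.x)
for n,uv,z in(("flux",(201,199),.11),("spool",(388,190),.046),("jar",(393,247),.06)):
    T=t["cam_to_world"]; d=T[:3,:3]@np.linalg.solve(t["intrinsics"],[*uv,1]); print(n,(T[:3,3]+d*(z-T[2,3])/d[2]).round(3))
from helpers import R
a=r.x[2]; base=R.from_quat(manip.get_tcp_rot()).as_matrix(); print(base.round(2)); print(manip.camera("wrist")["hand_eye"].round(3))
Q=(R.from_euler('z',a)*R.from_euler('x',np.pi)).as_quat()
for th in np.linspace(0,1.75,8):
    P=case_pts(r.x,[.09-.21*np.cos(th),0,.089+.21*np.sin(th)])[0]; print(th,P.round(3),manip.solve_ik(P,Q))
E
```

```text
quad [[362 171]
 [348 245]
 [247 225]
 [263 150]]
[294.9245283  247.98113208] [ 9 11  9  8 53] [324.61818182 150.40909091] [  7   6  13  14 110]
[ 0.5662685  -0.01862839 -0.18303242] [-1.  -1.4 -0.1 -0.1  1.5  1.2 -1.9 -1.2  1.1  0.6  0.2  0.7]
flux [0.56 0.22 0.11]
spool [ 0.591 -0.228  0.046]
jar [ 0.451 -0.234  0.06 ]
[[ 0.95  0.31 -0.  ]
 [ 0.31 -0.95  0.  ]
 [ 0.   -0.   -1.  ]]
[[ 0.001 -0.965 -0.262  0.076]
 [ 1.     0.001  0.    -0.001]
 [ 0.    -0.262  0.965 -0.16 ]
 [ 0.     0.     0.     1.   ]]
0.0 [0.448 0.003 0.089] [-1.19429458e-01 -7.22061873e-02  1.80458246e+00 -4.44089210e-16
  1.40921638e+00  1.63439929e+00]
0.25 [0.455 0.002 0.141] [-1.20349134e-01 -9.50580117e-02  1.71874803e+00 -4.44089210e-16
  1.51790264e+00  1.63347961e+00]
0.5 [ 0.474 -0.001  0.19 ] [-1.22904119e-01 -7.47288169e-02  1.60234722e+00 -4.44089210e-16
  1.61397425e+00  1.63092463e+00]
0.75 [ 0.504 -0.007  0.232] [-1.26581580e-01 -1.76127161e-02  1.46370277e+00 -4.44089210e-16
  1.69550260e+00  1.62724717e+00]
1.0 [ 0.543 -0.014  0.266] [-1.30776621e-01  6.81983604e-02  1.31007985e+00 -4.44089210e-16
  1.76331444e+00  1.62305212e+00]
1.25 [ 0.59  -0.023  0.288] [-1.34977058e-01  1.74962448e-01  1.14761393e+00 -4.44089210e-16
  1.81901628e+00  1.61885169e+00]
1.5 [ 0.64  -0.032  0.298] [-1.38840824e-01  2.95812488e-01  9.81857236e-01 -4.44089210e-16
  1.86392293e+00  1.61498792e+00]
1.75 [ 0.692 -0.042  0.296] [-1.42185494e-01  4.24437813e-01  8.18689876e-01 -4.44089210e-16
  1.89846496e+00  1.61164325e+00]
```

```bash
cat >> helpers.py <<'E'
from cell import manip
def quat(a): return (R.from_euler('z',a+np.pi)*R.from_euler('x',np.pi)).as_quat()
def wrist(name):
    T=np.eye(4); T[:3,:3]=R.from_quat(manip.get_tcp_rot()).as_matrix(); T[:3,3]=manip.get_tool_pos()
    c=manip.camera("wrist"); c["cam_to_world"]=T@c["hand_eye"]
    cv2.imwrite(f"pics/{name}.png",c["image"][:,:,::-1]); np.savez(name+".npz",**c); return c
E
python3 - <<'E'
from helpers import *
p=np.load("pose.npy"); k=case_pts(p,[-.12,0,.19])[0]
manip.move_ptp(k,quat(p[2])); print(manip.get_t(),manip.get_tool_pos(),manip.get_joint_positions())
c=wrist("w1"); print(project(case_pts(p,[[-.12,0,.089],[-.09,.12,.093],[-.09,-.12,.093],[-.12,.012,.089],[-.12,-.012,.089]]),c).round(0).tolist())
E
```

```text
2.2833 [0.44841497 0.00257892 0.19005204] [-1.20598564e-01 -1.32568486e-01  1.65411601e+00 -2.79554332e-04
  1.61990799e+00 -1.50702826e+00]
[[280.0, 217.0], [434.0, 256.0], [127.0, 256.0], [296.0, 217.0], [265.0, 217.0]]
```

View pics/w1.png

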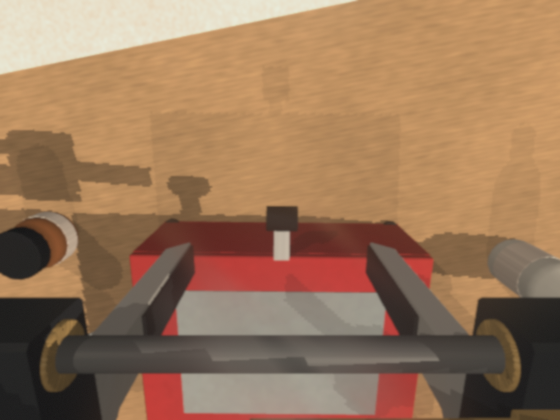

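The wrist view has the knob at (282,218), against a predicted (280,217). The lid's front corners also match, so the pose is good. Next I'll grip the knob and open the lid.

```bash
python3 - <<'E'
from helpers import *
p=np.load("pose.npy"); p[:2]+=.0012*np.array([-np.sin(p[2]),np.cos(p[2])]); np.save("pose.npy",p)
print(manip.line_to(case_pts(p,[-.12,0,.089])[0],feed=.1,guard=15))
manip.clamp(15); print("w",manip.get_width(),manip.get_grasp_force(),manip.get_ft_force())
for th in np.arange(.125,1.72,.175).tolist()+[1.71]:
    manip.line_to(case_pts(p,[.09-.21*np.cos(th),0,.089+.21*np.sin(th)])[0],feed=.15)
    print(round(th,2),manip.get_ft_force().round(1),round(manip.get_width(),4))
print(manip.get_t())
c=manip.camera("scene"); cv2.imwrite("pics/s1.png",c["image"][:,:,::-1])
E
```

```text
False
w 0.02409419642378567 14.993475079536438 [-0.35109115 -0.79097184 -0.72863064]
0.12 [-2.9 -2.5 -1.5] 0.0239
0.3 [-3.7 -2.8 -1.7] 0.024
0.47 [-3.7 -4.2 -1.8] 0.0243
0.65 [-4.2 -4.2 -0.5] 0.0241
0.82 [-2.5 -5.1 -1.1] 0.024
1.0 [-2.8 -5.8 -0.8] 0.0236
1.17 [-2.5 -7.   0.6] 0.0237
1.35 [-2.4 -8.1  0.6] 0.0238
1.52 [-1.5 -8.8  0.8] 0.0244
1.7 [-1.4 -9.7  1.6] 0.0238
1.71 [-1.6 -8.8  1. ] 0.0236
8.6667
```

View pics/s1.png

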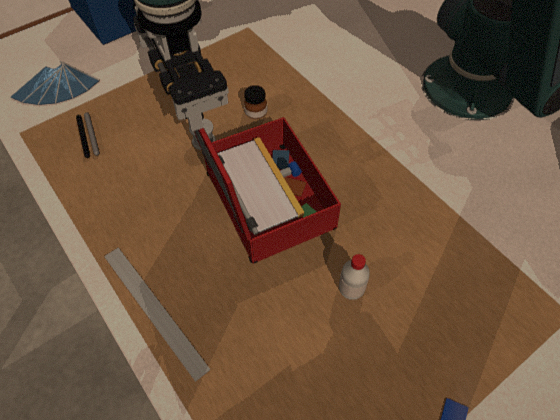

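The lid is up near its stop and the guard is exposed, with its yellow edge visible. I'll release the lid knob and look at the guard's knob.

```bash
python3 - <<'E'
from helpers import *
p=np.load("pose.npy"); 
manip.open(); manip.line_to(manip.get_tool_pos()+[0,0,.05],feed=.15)
manip.line_to(case_pts(p,[-.055,0,.34])[0],feed=.25)
manip.line_to(case_pts(p,[-.055,0,.18])[0],feed=.2)
c=wrist("w2"); print(manip.get_t(),project(case_pts(p,[[-.055,0,.068],[-.055,.012,.068],[-.055,-.012,.068],[-.055,0,.078]]),c).round(0).tolist())
c=manip.camera("scene"); print(project(case_pts(p,[.09+.21*.178,0,.089+.21*.984]),c)); cv2.imwrite("pics/s2.png",c["image"][:,:,::-1])
E
```

```text
12.2083 [[279.0, 212.0], [294.0, 212.0], [264.0, 212.0], [279.0, 215.0]]
[[188.02923086 118.86978575]]
```

View pics/w2.png

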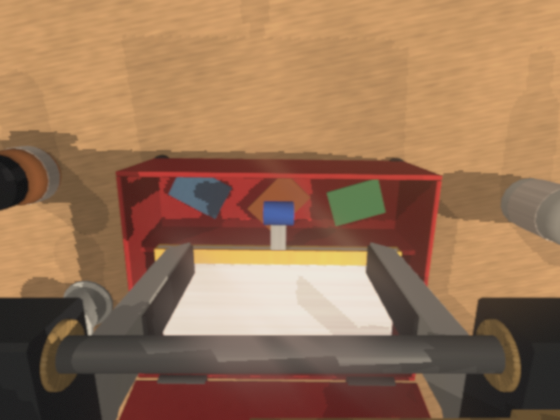

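View pics/s2.png

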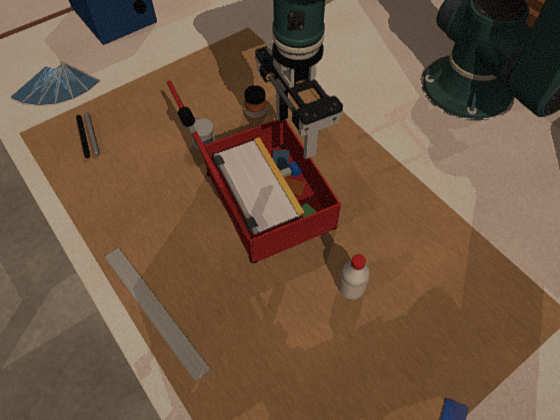

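The lid knob is at (187,117) in the scene view, where 1.75 rad predicts (188,119), so the lid rests on its stop. In the wrist view the blue knob is at (279,213), as predicted. I'll grip it and work the guard.

```bash
python3 - <<'E'
from helpers import *
p=np.load("pose.npy"); g=lambda th: case_pts(p,[.07-.125*np.cos(th),0,.068+.125*np.sin(th)])[0]
print(manip.line_to(g(0),feed=.1,guard=15))
manip.clamp(20); print("w",manip.get_width(),manip.get_grasp_force())
def go(ths):
    for th in ths:
        manip.line_to(g(th),feed=.08); print(round(th,2),manip.get_ft_force().round(1),round(manip.get_width(),4))
go(np.arange(.15,1.24,.12)); go([1.24]); manip.pause(.6)
go([1.14,1.03,.92]); manip.pause(.5)
print(manip.get_t(),(manip.get_tool_pos()-g(.92)).round(4))
for n in("scene","wrist"):
    if n=="scene": c=manip.camera(n)
    else: c=wrist("w3")
    for th in(.85,.92,.99): # yellow edge ends, top face
        l=[[.07-.095*np.cos(th)-.003*np.sin(th),y,.068+.095*np.sin(th)-.003*np.cos(th)+.006*np.cos(th)] for y in(-.1,.1)]
        print(n,th,project(case_pts(p,l),c).round(1).tolist())
    cv2.imwrite(f"pics/{n}3.png",c["image"][:,:,::-1])
E
```

```text
False
w 0.02410276194498955 19.994638860225677
0.15 [-1.6 -4.4  0.4] 0.0239
0.27 [-1.5 -4.3 -0.8] 0.0237
0.39 [-0.7 -4.4 -0.4] 0.0242
0.51 [-1.8 -5.  -0.3] 0.0237
0.63 [-1.5 -4.8  0.6] 0.0237
0.75 [-0.7 -4.6 -0.3] 0.0239
0.87 [-1.7 -5.3  0.1] 0.0237
0.99 [-1.2 -6.5 -0.1] 0.0239
1.11 [-2.2 -6.4  0. ] 0.0236
1.23 [-2.  -6.2  0.1] 0.0241
1.24 [-1.8 -7.9  0.5] 0.0238
1.14 [-1.  -6.7 -0.2] 0.0238
1.03 [-0.9 -6.7 -1.1] 0.0239
0.92 [-0.6 -6.8 -0.2] 0.0238
20.2917 [-0.0003 -0.0019 -0.0001]
scene 0.85 [[243.5, 120.0], [291.1, 197.6]]
scene 0.92 [[241.0, 119.4], [288.5, 197.4]]
scene 0.99 [[238.2, 118.9], [285.7, 197.3]]
wrist 0.85 [[108.3, 272.4], [457.6, 272.7]]
wrist 0.92 [[106.1, 283.6], [459.9, 283.9]]
wrist 0.99 [[104.1, 295.3], [461.8, 295.6]]
```

View pics/scene3.png

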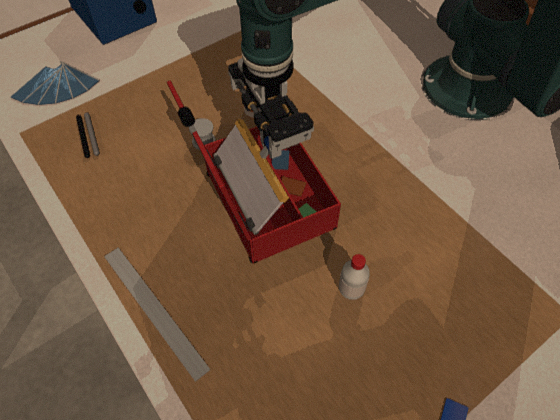

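View pics/wrist3.png

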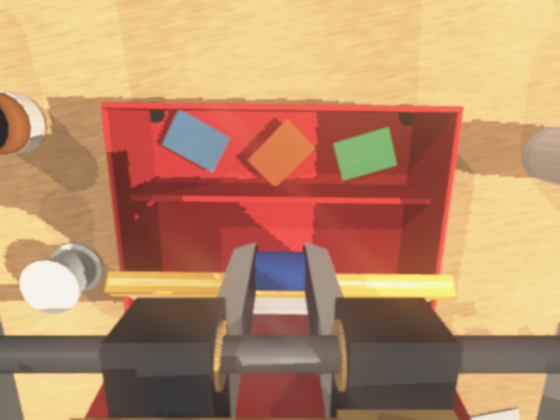

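The yellow edge is at about row 285 in the wrist view, which matches 0.92 rad. The lid is on its stop and the bottle, spool and jar still stand where they were, so I'm handing in.

```bash
python3 -c "
from cell import manip
print(manip.hand_in())"
```

```text
the job is handed in; nothing more can be done
None
```

I handed the job in at about 20 s with the lid back on its stop and the guard gripped at about 0.92 rad, after raising it to about 1.24 rad. The bystanders look unmoved in the last pictures; no verdict came back.

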